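# Pull the sanding hood's sash down with the hook pole

### The job

Take the hook pole from its rest, hook it into the ring on the raised sash of the sanding hood and draw the sash down until it is home on its seal, squeezing it firmly by feel (a pull of about 6 N) but never so hard (10 N) that the seal is crushed, and without your hand touching the hood or sash. Then unhook the pole, leave the sash shut, and lay the pole back in its rest as you found it, without disturbing the other things on the bench.

Things in the scene. Friction and masses are not known exactly. Their poses are not given: they have to be found in the camera images.
- pole: hook pole: square wooden stick 18 x 18 x 240 mm, steel hook of 8 mm round bar on one end, about 120 g. Origin: middle of the stick, on its centre line; x runs towards the hook. The bar leaves the stick's end (x = 120 mm), runs straight to x = 148, then bends down to -z. The hook's gap, open to -z, is at x = 124 to 146, under the bar. Grip it across its y sides; under load it can turn or slide in the fingers.
- tip (a point): free tip of the pole's hook (centre of its 4 mm radius round end), at (150, 0, -46) mm in the pole's frame; axes as the pole's. From the bend at (160, 0, -16) the bar leans back to it a little
- rest: the pole's wooden rest, fixed: base 250 x 70 x 12 mm, two notched posts 14 mm thick at x = -100 and +100 mm. Notches open upward, 24 mm wide and flared above, floor 70 mm, top edges 95 mm over the bench. Origin on the bench under its middle, x along it. At the start the pole lies level in both notches, middle within 10 mm of the rest's, hook hanging down beyond the +x end (tip 33 mm over the bench).
- seat (a point): where the pole's origin belongs when it lies in the rest: over the rest's middle, 79 mm above the bench; axes as the rest's, pole's x along its x
- hood: sanding hood, fixed: plywood box 300 mm wide, 345 high, 220 deep, a sash sliding upright in its front. Origin on the bench under the middle of the sash's front face; the front looks to its own -x, z is up. Guide posts 22 mm wide, 350 high, stand 142 mm either side of the middle, 15 mm proud of the sash; a sill runs along the bottom.
- sash (a joint): how far the sash is drawn down (m): 0 up; starts at 0 to 0.035; stays where left. About 2 N (beside its weight) draws it down, about 10 N lifts it; it resists speed with 25 N per m/s. It is home on the seal of the sill, an adjustable bar whose height differs each time: it meets the seal somewhere between 0.095 and 0.116, known only by the rise in force.
- seal (a joint): how far the sash's bottom edge has squeezed the rubber seal on the sill (m), 2.5 N per mm, besides the 2 N that moves the sash. Well home is 1.2 to 3.2 mm, a pull of about 5 to 9.5 N in all: aim for 6 N. Barely touching is not home; more than 3.2 mm crushes the seal. When let go, the stiff sash stays and keeps the seal squeezed. The reading is as noisy as the poses.
- ring (a point): centre of the steel ring on the sash: lies level, hole 23 mm wide, bar 6 mm thick, 28 mm out from the sash's face, mid-width, on a short shank towards the sash. Axes as the hood's: -x away from the hood, z up. 301 mm over the bench with the sash fully up; sinks with it. The near side of its bar, which the hook catches from above, is centred 14.5 mm to -x of here.
- mallet: bystander: wooden mallet, 260 mm long, lying; origin at its underside (at the middle of its length)
- chisel: bystander: wood-handled screwdriver, 210 mm long, lying; origin at its underside (at the middle of its length)
- plane: bystander: hand plane, 180 x 56 mm, 68 mm high; origin at its underside
- glue: bystander: white glue bottle, 60 mm across, 170 mm high; origin at its underside
- waxjar: bystander: squat amber wax jar with steel lid, 72 mm across, 60 mm high; origin at its underside
- offcut: bystander: wood block 120 x 60 x 28 mm; origin at its underside
- leg: bystander: turned stool leg standing on end, 300 mm high, 52 mm across; origin at its underside
- pencilcup: bystander: blue cup, 76 mm across, 90 mm high; origin at its underside

How it is judged:
By the outcome, as a careful person would: the job done as asked, in the order asked, and still so for the second after the job is handed in, with the robot touching nothing.
It also fails if it takes over 64 s, if anything falls off the work surface, if the arm or the gripper's body presses on something with over 40 N, if the wrist force passes 120 N, or if a joint passes its speed limit or range.

### The arm

A 7-joint arm with a two-finger parallel gripper is mounted at the origin on the work surface. World frame = base frame: x ahead of the robot, y to its left, z up, the work surface at z = 0. Lengths are in m, angles in rad, forces in N, time in s.
With the tool pointing down it reaches from about 0.425 to 0.925 m from the base axis. Payload 6.8 kg.
Tool frame: the origin (TCP) lies on the centre line of the jaws, within the pads' length; the fingertips stand 14 mm ahead of it and the grasp point (between the pads) lies 5 mm behind it (r.nose_length is the distance from the TCP to the fingertips, in m); z points along the fingers, y is the direction in which the jaws open and shut (so a half turn about z gives the same grasp; the last joint's range is limited). The gripper opens to 85 mm and grips with 20 to 120 N. Pads are 22 mm wide; open, the fingers measure 114 mm over their backs; the gripper's body (76 mm by 85 mm) begins 54 mm behind the grasp point. The pads swing forward as they close: fully open they stand 13 mm farther back than shut.
Start: joints at [-1.319, 0.477, 0.022, 1.555, -0.011, 1.109, -0.083], TCP at [0.238, 0.632, 0.245] pointing down, gripper open.
Joint ranges: [-2.96, 2.96], [-0.34, 2.1], [-1.41, 1.46], [0.24, 2.44], [-1.37, 4.51], [0.17, 1.92], [-2.96, 2.96]. Speed limits (rad/s): [2.39, 2.39, 3.14, 3.14, 3.14, 3.14, 3.14].

### API

Orientations are given as a rotation vector (axis times angle).
In Python, from bench import r, imaging, look_for, outline_of gives the robot as it stands. The module is installed in compiled form; this text tells all that it offers.
- The arm moves only by the tool carry_out, never from a script. Its arguments are lists of equal length, an entry for each row: "offset": the shift along the tool's x, y, z as a fraction of full scale, a list of three; "turn": the turn, a rotation vector about the tool's x, y, z as a fraction of full scale, a list of three. A call has 1 to 8 rows; each row is the pose to reach, as a shift and turn from the pose commanded when the call began, along the tool's axes at that moment; what a row does not reach only later rows make up. Full scale, the value 1, is 0.5 m for a shift and 1.5 rad for a turn. A row lasts 1/10 s, in which the tool goes at most 50 mm and 8.59 degrees, less where a joint would pass 70% of its speed; a pose out of reach is approached as far as the arm can. A call with a number of a shift or a turn outside -1 to 1 is refused whole. A call with a gripper value outside its range is refused whole. "hand" is the closure, from 0 (fully open) to 1 (shut), set as the call begins (left out, the last holds). The fingers move at their own pace and stop on an object; "force" is the grip in N (left out, the last holds). Time passes only in rows, so rows that repeat a pose let the fingers close. It gives the time, the measured TCP pose, the force and the opening at its end, in the units of the state.
- r.get_obs(): the state, without advancing time (a new reading comes with each control period).
- imaging.grab_frame(name): name is "scene" or "top"; returns a dict with "pixels" (400x640x3 uint8, red, green, blue), "fx", "fy", "cx", "cy" (pixels), "R" (3x3) and "t" (3): a world point X has camera coordinates R X + t. Camera axes: x right, y down, z forward; pixel columns grow to the right and rows downward; lengths in m; the calibration is good to about 2 mm. A picture is of the moment at which its call begins. There is no depth.
- r.hand_in(): hands the job in, once; it reports no verdict.
Trained networks look in the newest picture that a camera, given by its name, has taken for a name from the list of things; names that differ only in an ending like _2 or _b are one class to them, and where a whole thing is asked for, a point or a joint stands for the part that bears it (a point fixed in the world has none). Each returns a list of dicts, best first, with "score" (0 to 1); they miss things now and then, are a little off and sometimes report something else, mostly with a low value. They report only what shows in the picture. A call takes as long as a camera call.
- look_for(query, camera): "xyz" ([x, y, z] in m, in the coordinates of the camera as it stood for that picture, good to about 4 mm: the middle of the surface that is visible of it).
- outline_of(query, camera): "region" (400x640 bool, what is visible of it).
The state is a dict: "clock": time; "joints": joint angles; "qvel": joint speeds; "tau": joint torques, N m; "tcp_pos": TCP position; "orientation": TCP orientation; "contact_force": force on the tool from outside, world axes, zero at the start; "moment": the same for the moment, N m; "grip_width": finger opening in m.
Only numpy, scipy, OpenCV 4.12 (cv2) and the standard library are available. Lean on these libraries where they do the work, as an engineer would, in place of code of your own. Each camera call takes 0.05 s, during which the arm holds its last target. There are 200 camera calls.

## Working session

There is one attempt and no reset: what is moved stays moved. The work goes in short steps, Python scripts to look and compute and a tool call to move; the robot and the scene stay as the last step left them, time stands still between calls to the robot, and variables do not carry over. Pictures are saved under pics/ and viewed, about 8 in all and at most 12, crops included, and the job is handed in when it is done.

Besides the shell and the picture viewer there is one more tool, called after ">>>" as a command line: name --argument value ..., lists and objects as JSON in quotes. carry_out: Moves the arm, as the interface text tells. Shift numbers are shares of 0.5 m and turn numbers shares of 1.5 rad, none past 1 either way. Its arguments: {"type":"object","properties":{"offset":{"type":"array","items":{"type":"array","items":{"type":"number","minimum":-1,"maximum":1}}},"turn":{"type":"array","items":{"type":"array","items":{"type":"number","minimum":-1,"maximum":1}}},"hand":{"type":"number"},"force":{"type":"number"}},"required":["offset","turn"]}

```bash
mkdir -p pics; cat > h.py <<'E'
import numpy as np, cv2
from scipy.spatial.transform import Rotation as Ro
from bench import r, imaging, look_for, outline_of
np.set_printoptions(precision=4,suppress=True)
def w(f,p): return f['R'].T@(np.array(p)-f['t'])
def px(f,X):
    c=np.array(f['R'])@np.array(X)+f['t']; return np.array([f['fx']*c[0]/c[2]+f['cx'],f['fy']*c[1]/c[2]+f['cy']])
def ray_z(f,u,v,z):
    o=-np.array(f['R']).T@f['t']; d=np.array(f['R']).T@np.array([(u-f['cx'])/f['fx'],(v-f['cy'])/f['fy'],1]); return o+d*(z-o[2])/d[2]
def save(f,n,box=None,s=1):
    im=f['pixels'][:,:,::-1]
    if box: im=im[box[1]:box[3],box[0]:box[2]]
    cv2.imwrite('pics/'+n,cv2.resize(im,None,fx=s,fy=s,interpolation=cv2.INTER_CUBIC))
E
python3 - <<'E'
from h import *
o=r.get_obs(); print(o)
for c in ['scene','top']:
    f=imaging.grab_frame(c); save(f,c+'0.png'); print(c,'cam at',-f['R'].T@f['t'],f['fx'])
    for q in ['pole','tip','rest','hood','sash','ring','mallet','chisel','plane','glue','waxjar','offcut','leg','pencilcup']:
        try: print(q,[(round(d['score'],2),w(f,d['xyz'])) for d in look_for(q,c)[:2]])
        except Exception as e: print(q,e)
E
```

```text
{'clock': 0.0, 'joints': array([-1.3191,  0.4778,  0.0223,  1.5564, -0.0115,  1.1093, -0.0831]), 'qvel': array([ 0.0018,  0.0024, -0.0008,  0.0003,  0.0017, -0.0013, -0.0018]), 'tau': array([  0.0003, -59.6448,   1.6076, -28.1199,   0.0125,   0.0091,
         0.    ]), 'tcp_pos': array([0.2375, 0.6313, 0.2443]), 'orientation': array([-0.562 , -3.0907,  0.0028]), 'contact_force': array([0.2878, 0.8158, 0.0775]), 'moment': array([ 0.0058,  0.0313, -0.0314]), 'grip_width': 0.08530896496491608}
scene cam at [ 1.4542 -0.1183  1.0742] 496.9510016011689
pole [(0.95, array([ 0.5455, -0.2212,  0.0886]))]
tip [(0.74, array([ 0.5437, -0.2191,  0.085 ])), (0.45, array([ 0.5516, -0.2429,  0.0103]))]
rest [(0.68, array([ 0.5437, -0.222 ,  0.0858])), (0.57, array([ 0.5531, -0.2431,  0.0097]))]
hood [(0.84, array([0.6254, 0.4018, 0.2723])), (0.73, array([0.4154, 0.071 , 0.0178]))]
sash [(0.64, array([0.5674, 0.3455, 0.2449]))]
ring [(0.92, array([0.5675, 0.3454, 0.239 ]))]
mallet [(0.75, array([ 0.7613, -0.0355,  0.022 ]))]
chisel [(0.88, array([0.4151, 0.0722, 0.0205]))]
plane [(0.85, array([ 0.367
[... 443 characters left out ...]
0.2187,  0.0882]))]
tip [(0.93, array([ 0.5438, -0.221 ,  0.0853])), (0.36, array([ 0.35  , -0.3295,  0.0235]))]
rest [(0.95, array([ 0.5344, -0.2374,  0.0076]))]
hood [(0.8, array([0.5362, 0.3975, 0.3372]))]
sash [(0.63, array([0.5536, 0.3393, 0.2462]))]
ring [(0.72, array([0.5568, 0.3395, 0.2512]))]
mallet [(0.76, array([ 0.7488, -0.0334,  0.0206]))]
chisel [(0.8, array([0.402 , 0.0685, 0.0229]))]
plane [(0.79, array([ 0.3518, -0.3288,  0.0253]))]
glue [(0.63, array([ 0.6986, -0.3578,  0.1062]))]
waxjar [(0.65, array([0.311 , 0.1739, 0.0602]))]
offcut [(0.87, array([0.6196, 0.0913, 0.0282]))]
leg [(0.9, array([ 0.6269, -0.5038,  0.2226]))]
pencilcup [(0.9, array([0.7803, 0.1361, 0.0515]))]
```

View pics/scene0.png

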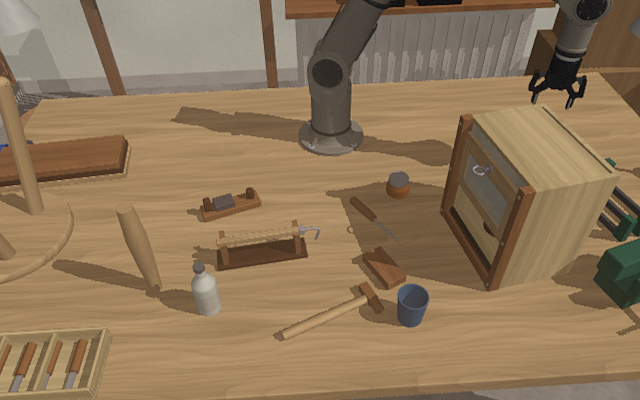

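View pics/top0.png

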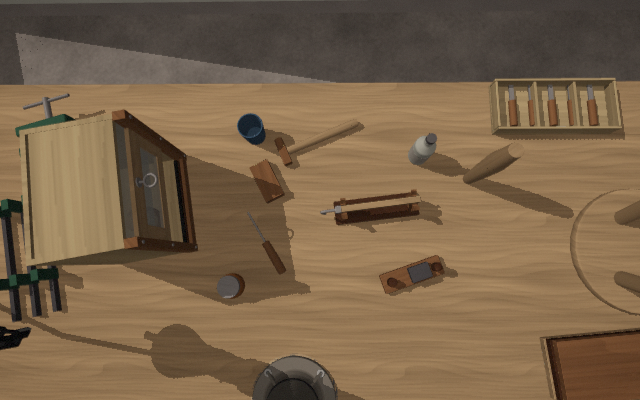

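The scene view shows the hood front-left facing −y, with its ring at about (480,170). The pole lies in the rest at (215–320, 235), hook towards the hood. The top view shows the ring at (150,180), the pole at (325–420, 205) and the post tops at (120,115) and (131,243). Next I'll refine these by triangulating.

```bash
cat >> h.py <<'E'
def tri(fs,uvs):
    A=[];b=[]
    for f,(u,v) in zip(fs,uvs):
        R=np.array(f['R']); o=-R.T@f['t']; d=R.T@np.array([(u-f['cx'])/f['fx'],(v-f['cy'])/f['fy'],1]); d/=np.linalg.norm(d)
        P=np.eye(3)-np.outer(d,d); A.append(P); b.append(P@o)
    X=np.linalg.lstsq(np.vstack(A),np.hstack(b),rcond=None)[0]
    return X,[float(np.linalg.norm(P@X-q)) for P,q in zip(A,b)]
E
python3 - <<'E'
from h import *
fs=[imaging.grab_frame(c) for c in ['scene','top']]
for q in ['ring','sash','rest','pole']:
    for c,f in zip(['scene','top'],fs):
        for d in outline_of(q,c)[:2]:
            m=d['region'].astype(np.uint8); ys,xs=np.nonzero(m)
            print(q,c,round(d['score'],2),len(xs),'cen',xs.mean(),ys.mean(),'box',xs.min(),xs.max(),ys.min(),ys.max(),cv2.minAreaRect(np.c_[xs,ys].astype(np.float32)))
def crop(f,b,s): return cv2.resize(f['pixels'][b[1]:b[3],b[0]:b[2],::-1],None,fx=s,fy=s,interpolation=cv2.INTER_CUBIC)
a=crop(fs[1],(100,100,200,260),3.75)   # 375x600
b=crop(fs[0],(440,100,546,290),0+4*0.79) 
b=cv2.resize(b,(335,600)); cv2.imwrite('pics/m1.png',np.hstack([a,b]))
a=crop(fs[1],(310,180,430,230),6); b=crop(fs[0],(205,210,330,275),5.76); b=b[:300,:720]; cv2.imwrite('pics/m2.png',np.vstack([a,b])); print(a.shape,b.shape)
for f in fs: print(f['R'],f['t'],f['fx'],f['fy'],f['cx'],f['cy'])
E
```

```text
ring scene 0.57 3487 cen 485.9942644106682 184.5084599942644 box 457 518 131 241 ((486.79840087890625, 184.08108520507812), (108.81708526611328, 45.90205383300781), 55.561012268066406)
ring top 0.85 3721 cen 146.54662725073905 187.11744154797097 box 123 170 127 240 ((146.75518798828125, 183.52525329589844), (116.91641998291016, 37.51252365112305), 84.11400604248047)
sash scene 0.97 3442 cen 486.5171411969785 185.2545031958164 box 457 518 132 239 ((486.1054382324219, 184.33242797851562), (104.76808166503906, 46.39204406738281), 53.97262954711914)
sash top 0.96 3704 cen 146.71355291576674 187.60016198704105 box 123 170 128 240 ((146.56924438476562, 184.05384826660156), (116.59264373779297, 37.334449768066406), 82.87498474121094)
sash top 0.16 584 cen 231.45719178082192 285.902397260274 box 217 245 273 298 ((231.0, 285.5), (25.0, 28.0), 90.0)
rest scene 0.75 1063 cen 205.3236124176858 290.0404515522107 box 191 220 262 314 ((205.15658569335938, 287.8002014160156), (54.6967887878418, 25.455842971801758), 73.0724868774414)
rest scene 0.67 2106 cen 260.02849002849 251.8148148148148 box 216 
[... 705 characters left out ...]
283387622 box 322 420 196 213 ((371.0676574707031, 205.01573181152344), (7.168125629425049, 99.1184310913086), 82.52843475341797)
pole top 0.59 1563 cen 376.4632117722329 209.0351887396033 box 334 418 190 224 ((375.8621826171875, 207.96817016601562), (26.813602447509766, 84.1016616821289), 82.77568817138672)
(300, 720, 3) (300, 720, 3)
[[ 0.0594  0.998  -0.0213]
 [ 0.6938 -0.0566 -0.718 ]
 [-0.7177  0.0279 -0.6957]] [ 0.0545 -0.2444  1.7944] 496.9510016011689 496.9510016011689 315.2465821536337 202.93446616898518
[[ 0.0053 -0.9997 -0.023 ]
 [-0.9876 -0.0016 -0.1571]
 [ 0.157   0.0235 -0.9873]] [-0.0798  0.5562  1.0354] 369.17479541684924 369.17479541684924 322.44193423406193 201.369353645628
```

View pics/m1.png

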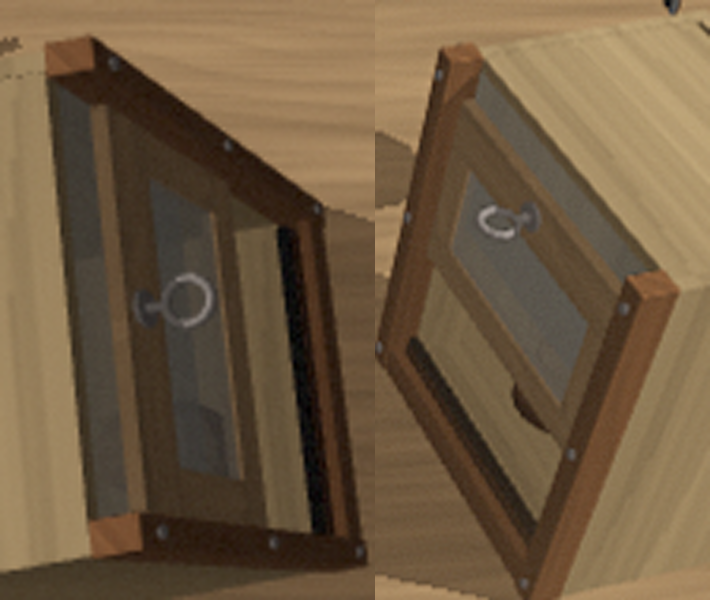

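View pics/m2.png

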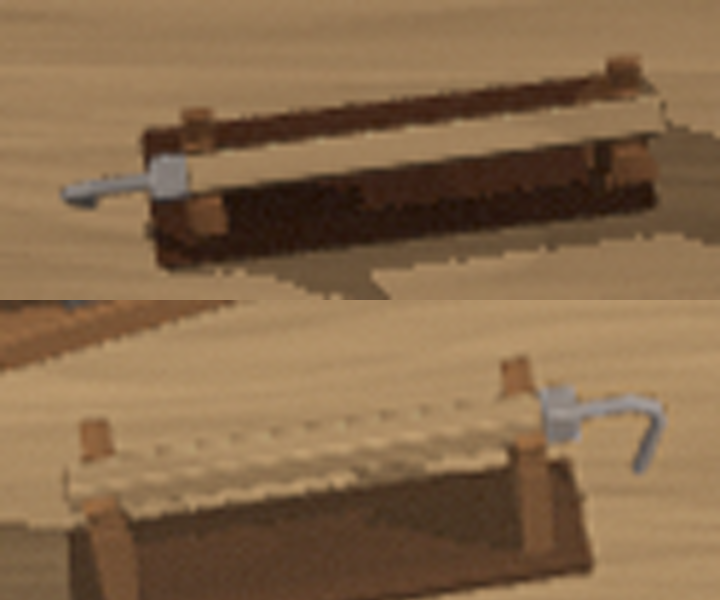

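m1: ring centre at (189,299) in the left crop, so top px (150.4,179.7), and at scene px (478.3,169.7). The front corners of the post tops are at top px (124.5,109.9) and (137.3,246.7). m2: in the top view the stick end at the hook is px (335.3,209.3) and the tail is px (420,199.2). The hook tip is at scene px (316.6,239.2).

```bash
python3 - <<'E'
from h import *
fs=[imaging.grab_frame(c) for c in ['scene','top']]
X,e=tri(fs,[(478.3,169.7),(150.4,179.7)]); print('ring',X,e)
t=fs[1]
a=ray_z(t,124.5,109.9,.35);b=ray_z(t,137.3,246.7,.35);ai=ray_z(t,125.9,118.7,.35);bi=ray_z(t,136,237.1,.35)
print('posts',a,b,np.linalg.norm(a-b),ai,bi,np.linalg.norm(ai-bi))
d=(a-b)/np.linalg.norm(a-b); print('hood x yaw deg',np.degrees(np.arctan2(d[0],-d[1])), np.degrees(np.arctan2((ai-bi)[0],-(ai-bi)[1])))
h=ray_z(t,335.3,209.3,.088);k=ray_z(t,420,199.2,.088);print('pole',h,k,np.linalg.norm(h-k),(h+k)/2,'yaw',np.degrees(np.arctan2(*(h-k)[[1,0]])))
print('tip scene z=.033',ray_z(fs[0],316.6,239.2,.033), 'expected',(h+k)/2+.150*(h-k)/np.linalg.norm(h-k))
# scene pole mask axis ends at z~.085
print(ray_z(fs[0],311,228.5,.085),ray_z(fs[0],217,241.5,.085))
for X in [h,k,(h+k)/2]: print('reproj scene',px(fs[0],X))
# grid on rest corners in top
for u,v in [(310+143/6,180+130/6),(310+160/6,180+267/6),(310+655/6,180+207/6)]: print('restcorner',ray_z(t,u,v,.012))
E
```

```text
ring [0.5662 0.3096 0.2932] [0.0005011105080406557, 0.0005011105080408546]
posts [0.7101 0.3501 0.35  ] [0.4124 0.2964 0.35  ] 0.30249556752878276 [0.6898 0.3452 0.35  ] [0.4321 0.3008 0.35  ] 0.26147174415116525
hood x yaw deg 100.23199283284556 99.77527607420663
pole [ 0.527  -0.1148  0.088 ] [ 0.5559 -0.3505  0.088 ] 0.23737801718539445 [ 0.5415 -0.2326  0.088 ] yaw 96.9864373407206
tip scene z=.033 [ 0.5261 -0.0814  0.033 ] expected [ 0.5232 -0.0838  0.088 ]
[ 0.5325 -0.0961  0.085 ] [ 0.5599 -0.3483  0.085 ]
reproj scene [303.9688 226.6775]
reproj scene [216.149 239.688]
reproj scene [260.5067 233.1164]
restcorner [ 0.5606 -0.1113  0.012 ]
restcorner [ 0.4918 -0.1198  0.012 ]
restcorner [ 0.5224 -0.3648  0.012 ]
```

The measurements agree with the given sizes: post spacing 302 against 306 mm, stick 237 against 240 mm, ring height consistent with the sash at about 8 mm. Next is a planning helper, then the first move.

```bash
cat >> h.py <<'E'
import json,os
def down(yaw,pitch=0): # tool x at yaw (deg), pointing down; pitch about world-horizontal axis left of tool x
    return Ro.from_euler('z',yaw,degrees=True)*Ro.from_euler('y',pitch,degrees=True)*Ro.from_euler('x',180,degrees=True)
def cmd():
    d=json.load(open('cmd.json')); return np.array(d['p']),Ro.from_rotvec(d['r'])
def rows(targets,commit=True):
    p0,R0=cmd() 
    for p,R in targets:
        o=np.round(R0.inv().apply(np.array(p)-p0)/.5,4); t=np.round((R0.inv()*R).as_rotvec()/1.5,4); t=t+0.; print('off',o.tolist(),'turn',t.tolist())
    if commit: json.dump(dict(p=list((p0+R0.apply(o*.5))),r=(R0*Ro.from_rotvec(t*1.5)).as_rotvec().tolist()),open('cmd.json','w'))
def obs():
    o=r.get_obs(); R=Ro.from_rotvec(o['orientation']); ax=R.as_matrix()
    print('t',round(o['clock'],2),'tcp',o['tcp_pos'],'yaw',np.degrees(np.arctan2(ax[1,0],ax[0,0])).round(2),'z',ax[:,2],'F',o['contact_force'],'M',o['moment'],'w',round(o['grip_width'],4),'j',o['joints'])
    p,Rc=cmd(); print('cmd',p,Rc.as_rotvec(),'err mm',(o['tcp_pos']-p)*1e3)
E
python3 - <<'E'
from h import *
o=r.get_obs()
json.dump(dict(p=[.238,.632,.245],r=o['orientation'].tolist()),open('cmd.json','w'))
R0=cmd()[1]
rows([([.238,.632,.46],R0),([.38,.30,.46],down(128))]); obs()
E
```

```text
off [0.0, 0.0, -0.43] turn [0.0, 0.0, 0.0]
off [-0.4996, -0.5215, -0.43] turn [0.0, 0.0, 0.3652]
t 2.1 tcp [0.2376 0.6318 0.2453] yaw 159.38 z [-0.      0.0001 -1.    ] F [-0.2153 -0.4362 -0.4273] M [ 0.0203  0.0192 -0.0022] w 0.0857 j [-1.3191  0.477   0.0224  1.5554 -0.0115  1.1093 -0.0831]
cmd [0.38 0.3  0.46] [-1.3772 -2.8236 -0.0001] err mm [-142.3511  331.8132 -214.6529]
```

>>> carry_out --offset '[[0,0,-0.43],[0,0,-0.43],[0,0,-0.43],[0,0,-0.43],[0,0,-0.43],[-0.4996,-0.5215,-0.43],[-0.4996,-0.5215,-0.43],[-0.4996,-0.5215,-0.43]]' --turn '[[0,0,0],[0,0,0],[0,0,0],[0,0,0],[0,0,0],[0,0,0.3652],[0,0,0.3652],[0,0,0.3652]]' --hand 0 --force 100

```text
clock: 2.9
tcp_pos: [0.2972, 0.4923, 0.4603]
orientation: [1.246, 2.884, 0.0]
contact_force: [-0.9, -0.2, 0.6]
grip_width: 0.0853
```

```bash
python3 - <<'E'
from h import *
obs()
E
```

```text
t 2.9 tcp [0.2972 0.4923 0.4603] yaw 133.27 z [ 0.0001  0.0003 -1.    ] F [-0.8615 -0.2483  0.6104] M [ 0.029  -0.0319 -0.0597] w 0.0853 j [-1.2558  0.1844  0.1451  1.4885 -0.0267  1.4703 -0.3551]
cmd [0.38 0.3  0.46] [-1.3772 -2.8236 -0.0001] err mm [-82.823  192.2728   0.2895]
```

```bash
cat >> h.py <<'E'
def setcmd(p,R): json.dump(dict(p=list(p),r=R.as_rotvec().tolist()),open('cmd.json','w'))
E
python3 - <<'E'
from h import *
setcmd([.297,.494,.46],down(133.61))
rows([([.42,.2,.44],down(115))]); rows([([.5342,-.173,.16],down(97))]); rows([([.5342,-.173,.074],down(97))])
E
```

```text
off [-0.5954, -0.2275, 0.04] turn [0.0, 0.0, 0.2165]
off [-0.7726, -0.1083, 0.56] turn [0.0, 0.0, 0.2095]
off [-0.0, 0.0, 0.172] turn [0.0, 0.0, 0.0]
```

```bash
python3 - <<'E'
from h import *
setcmd([.297,.494,.46],down(133.61))
rows([([.42,.2,.44],down(115))]); rows([([.48,.0,.30],down(97))]); rows([([.5342,-.173,.16],down(97))]); 
E
```

```text
off [-0.5954, -0.2275, 0.04] turn [0.0, 0.0, 0.2165]
off [-0.4132, -0.0603, 0.28] turn [0.0, 0.0, 0.2095]
off [-0.3567, 0.0655, 0.28] turn [0.0, 0.0, 0.0]
```

>>> carry_out --offset '[[-0.5954,-0.2275,0.04],[-0.5954,-0.2275,0.04],[-0.5954,-0.2275,0.04],[-0.5954,-0.2275,0.04],[-0.5954,-0.2275,0.04],[-0.5954,-0.2275,0.04],[-0.5954,-0.2275,0.04],[-0.5954,-0.2275,0.04]]' --turn '[[0,0,0.2165],[0,0,0.2165],[0,0,0.2165],[0,0,0.2165],[0,0,0.2165],[0,0,0.2165],[0,0,0.2165],[0,0,0.2165]]'

```text
clock: 3.7
tcp_pos: [0.4208, 0.1961, 0.4407]
orientation: [1.697, 2.644, 0.001]
contact_force: [0.0, 0.2, 0.5]
grip_width: 0.085
```

>>> carry_out --offset '[[-0.4132,-0.0603,0.28],[-0.4132,-0.0603,0.28],[-0.4132,-0.0603,0.28],[-0.4132,-0.0603,0.28],[-0.4132,-0.0603,0.28],[-0.4132,-0.0603,0.28],[-0.4132,-0.0603,0.28]]' --turn '[[0,0,0.2095],[0,0,0.2095],[0,0,0.2095],[0,0,0.2095],[0,0,0.2095],[0,0,0.2095],[0,0,0.2095]]'

```text
clock: 4.4
tcp_pos: [0.4794, 0.0001, 0.2997]
orientation: [-2.083, -2.351, 0.002]
contact_force: [0.5, 1.0, 1.0]
grip_width: 0.0851
```

>>> carry_out --offset '[[-0.3567,0.0655,0.28],[-0.3567,0.0655,0.28],[-0.3567,0.0655,0.28],[-0.3567,0.0655,0.28],[-0.3567,0.0655,0.28],[-0.3567,0.0655,0.28],[-0.3567,0.0655,0.28]]' --turn '[[0,0,0],[0,0,0],[0,0,0],[0,0,0],[0,0,0],[0,0,0],[0,0,0]]'

```text
clock: 5.1
tcp_pos: [0.5347, -0.1713, 0.1604]
orientation: [-2.079, -2.354, -0.001]
contact_force: [-0.6, 0.7, 0.5]
grip_width: 0.0856
```

```bash
python3 - <<'E'
from h import *
f=imaging.grab_frame('top'); save(f,'above.png',(270,150,470,270),4)
f=imaging.grab_frame('scene'); obs()
E
```

```text
t 5.2 tcp [ 0.5349 -0.1707  0.1612] yaw 97.18 z [ 0.0017  0.0014 -1.    ] F [0.0999 0.3097 0.532 ] M [-0.013  -0.0008 -0.0147] w 0.0852 j [-0.301   0.4534  0.6495  1.9436 -0.3597  0.8595  0.6638]
cmd [ 0.5342 -0.173   0.16  ] [-2.0817 -2.3529 -0.    ] err mm [0.7393 2.3086 1.2246]
```

>>> carry_out --offset '[[0,0,0.08],[0,0,0.14],[0,0,0.173],[0,0,0.173],[0,0,0.173]]' --turn '[[0,0,0],[0,0,0],[0,0,0],[0,0,0],[0,0,0]]'

```text
clock: 5.7
tcp_pos: [0.5347, -0.172, 0.075]
orientation: [2.079, 2.354, 0.002]
contact_force: [1.5, -0.2, 0.9]
grip_width: 0.0856
```

```bash
python3 - <<'E'
from h import *
f=imaging.grab_frame('scene'); save(f,'pre.png',(200,130,360,280),4)
setcmd([.5348,-.171,.0741],down(97)); obs()
E
```

```text
t 5.75 tcp [ 0.535  -0.1724  0.0754] yaw 97.07 z [ 0.0026  0.0001 -1.    ] F [-0.2522 -0.5875  0.3136] M [-0.0286  0.0646  0.0165] w 0.0853 j [-0.2219  0.5785  0.558   1.9907 -0.4686  0.6979  0.7523]
cmd [ 0.5348 -0.171   0.0741] [-2.0817 -2.3529 -0.    ] err mm [ 0.2278 -1.4456  1.2741]
```

View pics/pre.png

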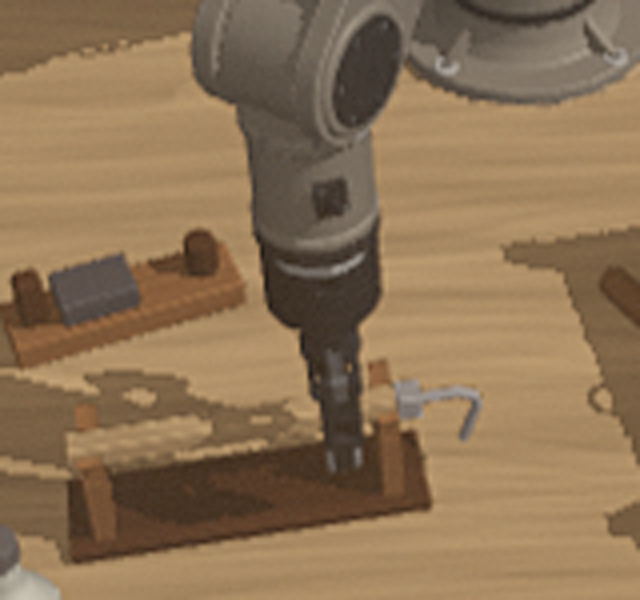

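The open fingers straddle the stick (crop px ~(345,450)), clear of the hook-side post (385,430). Closing.

>>> carry_out --offset '[[0,0,0],[0,0,0],[0,0,0],[0,0,0],[0,0,0],[0,0,0]]' --turn '[[0,0,0],[0,0,0],[0,0,0],[0,0,0],[0,0,0],[0,0,0]]' --hand 1 --force 120

```text
clock: 6.35
tcp_pos: [0.534, -0.1733, 0.0743]
orientation: [2.082, 2.353, 0.001]
contact_force: [-1.3, 0.1, 5.2]
grip_width: 0.0159
```

```bash
python3 - <<'E'
from h import *
setcmd([.5348,-.172,.0748],down(97.05)); obs()
rows([([.5348,-.172,.12],down(97))],False)
E
```

```text
t 6.35 tcp [ 0.534  -0.1733  0.0743] yaw 97.0 z [ 0.0005  0.0002 -1.    ] F [-1.2944  0.1355  5.2478] M [0.1628 0.2577 0.0658] w 0.0159 j [-0.22    0.5802  0.5577  1.9915 -0.469   0.6978  0.7532]
cmd [ 0.5348 -0.172   0.0748] [-2.0807 -2.3538 -0.    ] err mm [-0.8312 -1.2728 -0.507 ]
off [0.0, -0.0, -0.0904] turn [0.0, 0.0, 0.0006]
```

>>> carry_out --offset '[[0,0,-0.02],[0,0,-0.05],[0,0,-0.1],[0,0,-0.15],[0,0,-0.2],[0,0,-0.25],[0,0,-0.25]]' --turn '[[0,0,0],[0,0,0],[0,0,0],[0,0,0],[0,0,0],[0,0,0],[0,0,0]]'

```text
clock: 7.05
tcp_pos: [0.5357, -0.1743, 0.203]
orientation: [2.079, 2.348, 0.006]
contact_force: [-0.3, -0.1, -1.3]
grip_width: 0.0161
```

```bash
python3 - <<'E'
from h import *
fs=[imaging.grab_frame(c) for c in ['scene','top']]
def crop(f,b,s): return cv2.resize(f['pixels'][b[1]:b[3],b[0]:b[2],::-1],None,fx=s,fy=s,interpolation=cv2.INTER_CUBIC)
cv2.imwrite('pics/lift.png',np.vstack([crop(fs[0],(200,150,340,220),5),crop(fs[1],(300,180,440,230),5)]))
setcmd([.534,-.1725,.1996],down(97.03)); obs()
o=r.get_obs(); X=o['tcp_pos']+Ro.from_rotvec(o['orientation']).apply([-.06,0,-.005])
ax=Ro.from_rotvec(o['orientation']).apply([1,0,0])
for n,s,z in [('tail',-.12,0),('head',.12,0),('tip',.15,-.046),('bend',.16,-.016)]:
    P=X+ax*s+[0,0,z]; print(n,P,[px(f,P) for f in fs],'in crops',(px(fs[0],P)-[200,150])*5,(px(fs[1],P)-[300,180])*5+[0,350])
E
```

```text
t 7.15 tcp [ 0.5339 -0.1731  0.1996] yaw 96.99 z [ 0.0016  0.0003 -1.    ] F [-0.781   0.5001 -1.5587] M [ 0.0369  0.0376 -0.0547] w 0.0162 j [-0.3337  0.4031  0.6903  1.9134 -0.317   0.9337  0.6304]
cmd [ 0.534  -0.1725  0.1996] [2.0811 2.3535 0.    ] err mm [-0.0756 -0.5951  0.044 ]
tail [ 0.5558 -0.3518  0.2046] [array([208.169 , 208.6285]), array([431.7587, 191.5396])] in crops [ 40.8449 293.1427] [658.7933 407.6981]
head [ 0.5266 -0.1135  0.2046] [array([302.7768, 195.2967]), array([335.3124, 203.0599])] in crops [513.8838 226.4837] [176.5618 465.2997]
tip [ 0.523  -0.0838  0.1587] [array([314.71  , 206.4615]), array([323.6395, 207.1321])] in crops [573.5502 282.3073] [118.1974 485.6603]
bend [ 0.5217 -0.0738  0.1887] [array([318.2531, 197.6526]), array([319.4588, 205.9147])] in crops [591.2657 238.2632] [ 97.294  479.5734]
```

View pics/lift.png

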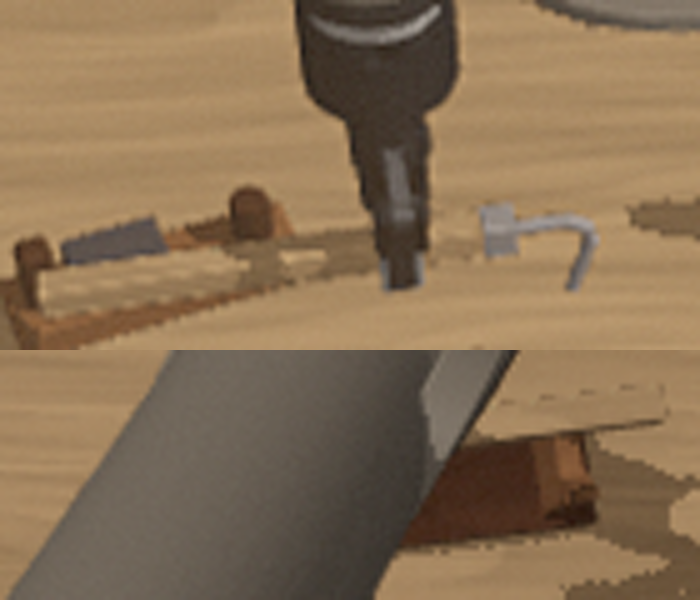

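The lifted pole sits where predicted: tip seen at (573,285) in the crop against (573,282), and the pole is level. Moving to just in front of and above the ring.

```bash
python3 - <<'E'
from h import *
ring=np.array([.5658,.310,.293]);u=np.array([np.cos(np.radians(100)),np.sin(np.radians(100)),0])
R=down(100)
rows([([.54,-.1,.365],down(97.03)),([.565,.05,.365],R)]); 
T=ring-.09*u; T[2]=.365; print(T, T-.035*u)
rows([(T-.035*u,R)])
E
```

```text
off [0.1424, 0.0297, -0.3308] turn [0.0, 0.0, 0.0]
off [0.4341, 0.116, -0.3308] turn [0.0, 0.0, -0.0346]
[0.5814 0.2214 0.365 ] [0.5875 0.1869 0.365 ]
off [0.2618, 0.0919, -0.0] turn [0.0, 0.0, 0.0]
```

>>> carry_out --offset '[[0.1424,0.0297,-0.3308],[0.1424,0.0297,-0.3308],[0.1424,0.0297,-0.3308],[0.1424,0.0297,-0.3308],[0.4341,0.116,-0.3308],[0.4341,0.116,-0.3308],[0.4341,0.116,-0.3308],[0.4341,0.116,-0.3308]]' --turn '[[0,0,0],[0,0,0],[0,0,0],[0,0,0],[0,0,-0.0346],[0,0,-0.0346],[0,0,-0.0346],[0,0,-0.0346]]'

```text
clock: 7.95
tcp_pos: [0.5647, 0.0587, 0.3622]
orientation: [-2.003, -2.415, 0.001]
contact_force: [-0.4, 0.3, -1.0]
grip_width: 0.0158
```

>>> carry_out --offset '[[0.07,0.025,0],[0.14,0.05,0],[0.2,0.07,0],[0.2618,0.0919,0],[0.2618,0.0919,0],[0.2618,0.0919,0]]' --turn '[[0,0,0],[0,0,0],[0,0,0],[0,0,0],[0,0,0],[0,0,0]]'

```text
clock: 8.55
tcp_pos: [0.5869, 0.1866, 0.3626]
orientation: [-2.018, -2.407, 0.005]
contact_force: [-0.5, -1.0, -0.6]
grip_width: 0.016
```

```bash
cat >> h.py <<'E'
def crop(f,b,s): return cv2.resize(f['pixels'][b[1]:b[3],b[0]:b[2],::-1],None,fx=s,fy=s,interpolation=cv2.INTER_CUBIC)
def hookpts(o):
    R=Ro.from_rotvec(o['orientation']); X=o['tcp_pos']+R.apply([-.06,0,-.005])
    return {n:X+R.apply([s,0,-z]) for n,s,z in [('tail',-.12,0),('head',.12,0),('tip',.15,-.046),('bend',.16,-.016)]}
E
python3 - <<'E'
from h import *
fs=[imaging.grab_frame(c) for c in ['scene','top']]
bs=[(410,100,510,200),(120,140,220,240)]
cv2.imwrite('pics/pre2.png',np.hstack([crop(f,b,4) for f,b in zip(fs,bs)]))
obs(); o=r.get_obs()
for n,P in hookpts(o).items(): print(n,P,[(px(f,P)-b[:2])*4+[400*i,0] for i,(f,b) in enumerate(zip(fs,bs))])
P=[.5658,.310,.293]; print('ring',[(px(f,P)-b[:2])*4+[400*i,0] for i,(f,b) in enumerate(zip(fs,bs))])
E
```

```text
t 8.65 tcp [0.5873 0.1845 0.3635] yaw 99.86 z [-0.0011 -0.0013 -1.    ] F [-0.4608 -0.6187 -1.1327] M [-0.0278  0.0277 -0.0454] w 0.0162 j [-0.8666  0.3277  0.6126  1.5817 -0.1926  1.295  -0.0541]
cmd [0.5875 0.1869 0.365 ] [2.0193 2.4067 0.    ] err mm [-0.1689 -2.4048 -1.4627]
tail [0.6182 0.0072 0.3687] [array([-214.5924,  265.2257]), array([1032.7498,   29.8861])]
head [0.5771 0.2436 0.3685] [array([190.7428, 196.6197]), array([577.6043, 107.0684])]
tip [0.5719 0.2731 0.3224] [array([224.1692, 250.6738]), array([561.1669, 137.1269])]
bend [0.5702 0.283  0.3524] [array([250.1733, 207.6807]), array([516.6804, 127.2441])]
ring [array([272.8444, 278.8598]), array([519.9695, 159.4088])]
```

View pics/pre2.png

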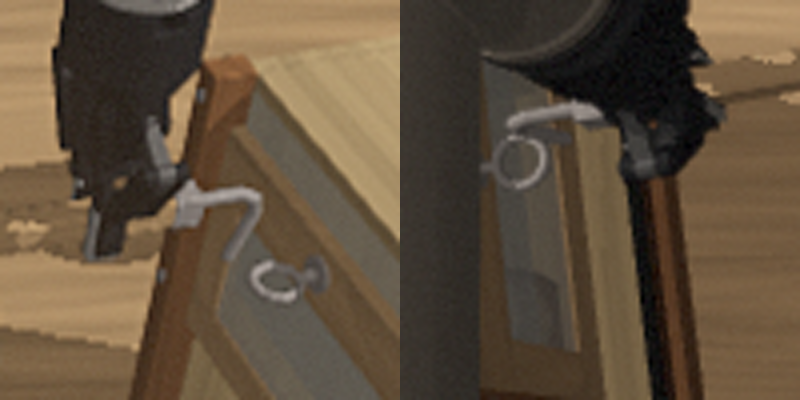

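Left crop: hook tip at (230,257), ring at (276,280). Right crop: hook bend at (511,126), ring at (521,161). Both are within about 2–3 mm of the prediction. I'll move the tip to just over the ring and compare again.

>>> carry_out --offset '[[0.02,0,0.01],[0.045,0,0.02],[0.068,0,0.024],[0.068,0,0.024],[0.068,0,0.024],[0.068,0,0.024]]' --turn '[[0,0,0],[0,0,0],[0,0,0],[0,0,0],[0,0,0],[0,0,0]]'

```text
clock: 9.25
tcp_pos: [0.5819, 0.2192, 0.3524]
orientation: [2.021, 2.405, 0.0]
contact_force: [0.1, 0.5, -1.2]
grip_width: 0.016
```

```bash
python3 - <<'E'
from h import *
p,R=cmd(); setcmd(p+R.apply([.034,0,.012]),R)
ob=[];
for k in range(4):
    fs=[imaging.grab_frame(c) for c in ['scene','top']]; ob.append(r.get_obs()['tcp_pos'])
obs(); print(np.mean(ob,0),np.std(ob,0))
bs=[(450,130,500,190),(130,150,180,210)]
cv2.imwrite('pics/pre3.png',np.hstack([crop(f,b,8) for f,b in zip(fs,bs)]))
o=r.get_obs(); o['tcp_pos'],R=cmd(); o['orientation']=R.as_rotvec()
for n,P in hookpts(o).items(): print(n,P,[(px(f,P)-b[:2])*8+[400*i,0] for i,(f,b) in enumerate(zip(fs,bs))])
P=[.5658,.310,.293]; print('ring',[(px(f,P)-b[:2])*8+[400*i,0] for i,(f,b) in enumerate(zip(fs,bs))])
E
```

```text
t 9.65 tcp [0.5817 0.2195 0.3522] yaw 99.95 z [ 0.  0. -1.] F [-1.0781 -0.0265 -1.4049] M [0.0289 0.0309 0.008 ] w 0.0161 j [-0.9061  0.344   0.5972  1.5844 -0.1997  1.2748 -0.1041]
cmd [0.5816 0.2204 0.353 ] [2.0193 2.4067 0.    ] err mm [ 0.0671 -0.901  -0.7625]
[0.5818 0.2192 0.3524] [0.0001 0.0002 0.0001]
tail [0.6129 0.0431 0.358 ] [array([-624.2029,  300.9074]), array([1454.8742,   11.5981])]
head [0.5712 0.2795 0.358 ] [array([173.0094, 162.8104]), array([556.6243, 165.9072])]
tip [0.566 0.309 0.312] [array([235.8504, 269.3259]), array([530.454 , 223.5893])]
bend [0.5642 0.3189 0.342 ] [array([288.8917, 184.2528]), array([438.5702, 205.3783])]
ring [array([225.6887, 317.7197]), array([559.9389, 238.8176])]
```

View pics/pre3.png

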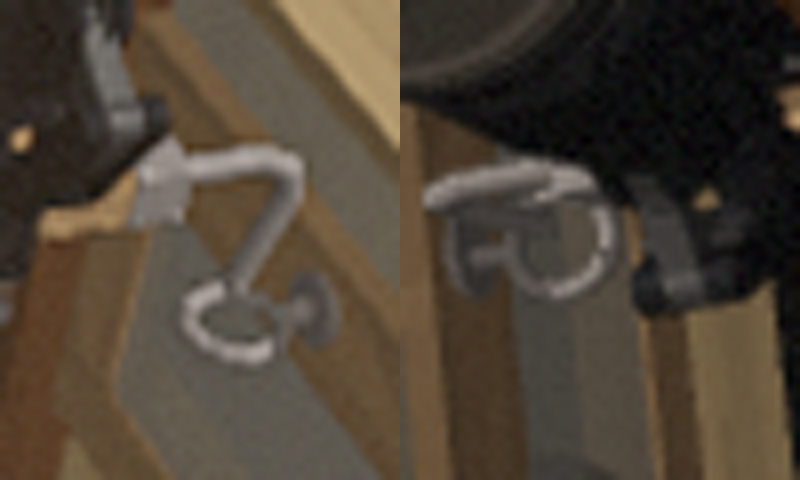

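Left: the tip end is at (238,290), seen over the ring's hole, and the ring centre is near (235,322). Right: ring centre near (563,243), bend at about (430,195). I'll overlay the models to quantify the offset.

```bash
python3 - <<'E'
from h import *
fs=[imaging.grab_frame(c) for c in ['scene','top']]
X,e=tri(fs,[(479.4,170.25),(150.4,180.4)]); print('ring',X,e)
p,R=cmd(); p=np.array([.5817,.2198,.3526])
Xo=p+R.apply([-.06,0,-.005])
cl=[(120,0),(134,0),(148,0),(157,-5),(160,-16),(155,-31),(150,-46)]
ims=[]
for f,b in zip(fs,[(455,135,500,190),(125,150,170,205)]):
    s=10; im=crop(f,b,s); im=cv2.convertScaleAbs(im,alpha=1.4)
    for x,z in cl: cv2.circle(im,tuple(int(v) for v in (px(f,Xo+R.apply([x/1e3,0,-z/1e3]))+.5-b[:2])*s),2,(0,0,255),-1)
    for k in np.arange(0,6.28,.4):
        P=X+.0145*np.array([np.cos(k),np.sin(k),0]); cv2.circle(im,tuple(int(v) for v in (px(f,P)+.5-b[:2])*s),2,(0,255,0),-1)
    ims.append(im)
cv2.imwrite('pics/ov.png',cv2.resize(np.hstack(ims),(800,489)))
E
```

```text
ring [0.5654 0.3121 0.29  ] [0.0015080311637439099, 0.0015080311637432724]
```

View pics/ov.png

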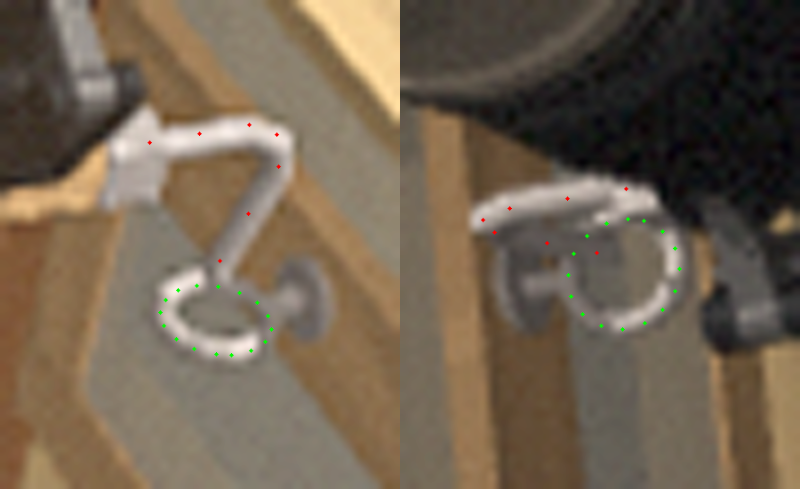

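The overlay puts the tip within about 3 mm of the ring centre, slightly beyond it towards the hood, and laterally aligned. I'll back off 3 mm and go down in stages, following the hook's lean.

>>> carry_out --offset '[[-0.006,0,0],[-0.006,0,0.015],[-0.006,0,0.03],[-0.006,0,0.036],[-0.009,0,0.048],[-0.012,0,0.06],[-0.012,0,0.06],[-0.012,0,0.06]]' --turn '[[0,0,0],[0,0,0],[0,0,0],[0,0,0],[0,0,0],[0,0,0],[0,0,0],[0,0,0]]'

```text
clock: 10.55
tcp_pos: [0.5827, 0.2137, 0.3221]
orientation: [-2.02, -2.406, 0.0]
contact_force: [-1.1, 0.2, -0.1]
grip_width: 0.0161
```

```bash
python3 - <<'E'
from h import *
p,R=cmd(); setcmd(p+R.apply([-.006,0,.03]),R); obs()
fs=[imaging.grab_frame(c) for c in ['scene','top']]
cv2.imwrite('pics/in.png',np.hstack([cv2.convertScaleAbs(crop(f,b,8),alpha=1.3) for f,b in zip(fs,[(450,130,500,190),(120,150,170,210)])]))
E
```

```text
t 10.55 tcp [0.5827 0.2137 0.3221] yaw 99.95 z [-0.0002 -0.0001 -1.    ] F [-1.1077  0.1895 -0.0654] M [ 0.0295 -0.0025  0.0441] w 0.0161 j [-0.8928  0.3626  0.5913  1.6293 -0.2125  1.2149 -0.0835]
cmd [0.5826 0.2145 0.323 ] [2.0193 2.4067 0.    ] err mm [ 0.0251 -0.8196 -0.9023]
```

View pics/in.png

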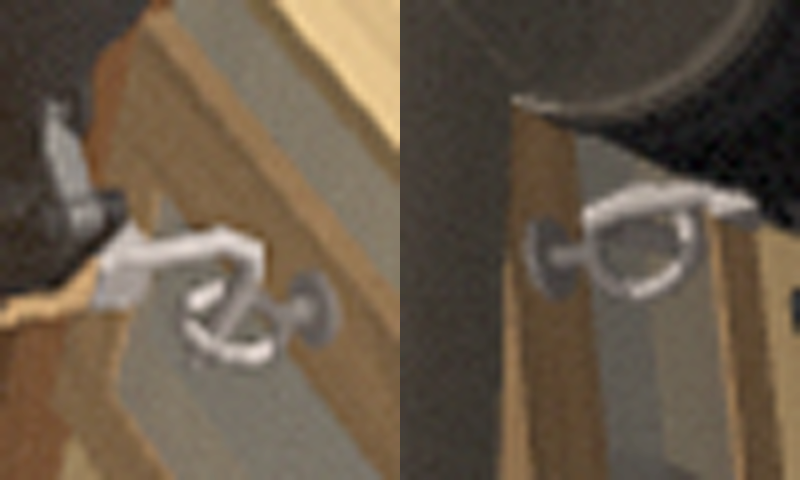

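The leg enters the ring's hole (left crop: leg from (250,265) to (225,335), inside the ring at (235,322)) and there is no side force. Continuing to seat.

>>> carry_out --offset '[[-0.003,0,0.012],[-0.006,0,0.024],[-0.006,0,0.032],[-0.006,0,0.04],[-0.002,0,0.045],[0.002,0,0.047],[0.002,0,0.047],[0.002,0,0.047]]' --turn '[[0,0,0],[0,0,0],[0,0,0],[0,0,0],[0,0,0],[0,0,0],[0,0,0],[0,0,0]]'

```text
clock: 11.45
tcp_pos: [0.5825, 0.215, 0.2988]
orientation: [2.02, 2.406, 0.0]
contact_force: [-0.3, 0.5, -0.7]
grip_width: 0.0158
```

```bash
python3 - <<'E'
from h import *
p,R=cmd(); setcmd(p+R.apply([.001,0,.0235]),R); obs()
F=[];M=[]
for k in range(4): imaging.grab_frame('scene'); o=r.get_obs();F.append(o['contact_force']);M.append(o['moment'])
print(np.mean(F,0),np.std(F,0),np.mean(M,0))
E
```

```text
t 11.45 tcp [0.5825 0.215  0.2988] yaw 99.98 z [ 0.0003  0.0001 -1.    ] F [-0.3428  0.4933 -0.7238] M [ 0.0351 -0.0014 -0.0818] w 0.0158 j [-0.8884  0.3808  0.584   1.6591 -0.2245  1.1691 -0.0749]
cmd [0.5825 0.2155 0.2995] [2.0193 2.4067 0.    ] err mm [ 0.0754 -0.4982 -0.651 ]
[ 0.1548  0.7428 -0.6559] [0.3231 0.8874 0.5746] [ 0.0144 -0.0144  0.0024]
```

>>> carry_out --offset '[[0,0,0.01],[0,0,0.025],[0,0,0.04],[0,0,0.055],[0,0,0.07],[0,0,0.08],[0,0,0.08],[0,0,0.08]]' --turn '[[0,0,0],[0,0,0],[0,0,0],[0,0,0],[0,0,0],[0,0,0],[0,0,0],[0,0,0]]'

```text
clock: 12.45
tcp_pos: [0.5818, 0.2146, 0.258]
orientation: [-2.019, -2.406, 0.003]
contact_force: [0.2, -1.1, -0.6]
grip_width: 0.0159
```

```bash
cat >> h.py <<'E'
def feel(dz,n=5,dx=0):
    p,R=cmd(); setcmd(p+R.apply([dx,0,dz]),R)
    F=[];M=[];T=[]
    for k in range(n):
        f=imaging.grab_frame('scene'); o=r.get_obs();F.append(o['contact_force']);M.append(o['moment']);T.append(o['tcp_pos'])
    print('t',o['clock'],'tcp',np.mean(T,0),'F',np.mean(F,0),'sd',np.std(F,0)[2].round(2),'M',np.mean(M,0),'cmdz',cmd()[0][2])
    return f
E
python3 - <<'E'
from h import *
f=feel(.04); save(f,'dr.png',(440,130,520,250),5)
print([(d['score'],w(f,d['xyz'])) for d in look_for('ring','scene')[:2]])
E
```

```text
t 12.7 tcp [0.5821 0.2147 0.2584] F [ 0.1732 -0.1483 -1.2203] sd 0.54 M [0.0361 0.0072 0.0125] cmdz 0.25949999999999984
[(0.94, array([0.5733, 0.3396, 0.2069]))]
```

View pics/dr.png

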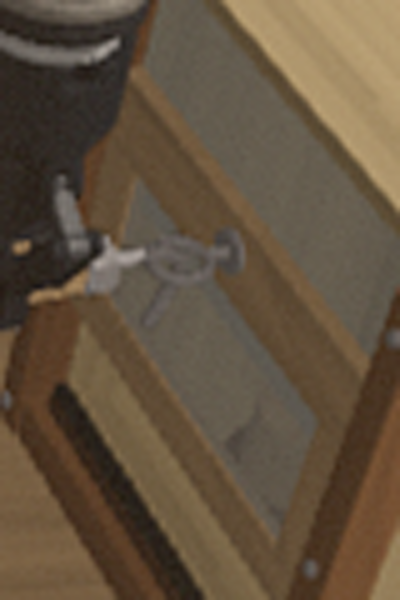

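The hook is through the ring and the sash is following it (crop: ring at (182,255), tip below it at (155,320)). Drawing it close to the earliest possible seal height.

>>> carry_out --offset '[[0,0,0.015],[0,0,0.03],[0,0,0.045],[0,0,0.06],[0,0,0.075],[0,0,0.084],[0,0,0.084],[0,0,0.084]]' --turn '[[0,0,0],[0,0,0],[0,0,0],[0,0,0],[0,0,0],[0,0,0],[0,0,0],[0,0,0]]'

```text
clock: 13.55
tcp_pos: [0.5818, 0.2145, 0.216]
orientation: [-2.019, -2.406, 0.003]
contact_force: [0.8, -0.4, 0.5]
grip_width: 0.0162
```

```bash
python3 - <<'E'
from h import *
f=feel(.042)
E
```

```text
t 13.8 tcp [0.5821 0.2146 0.2164] F [ 0.0445 -0.1657 -0.884 ] sd 0.56 M [ 0.0178  0.0156 -0.0038] cmdz 0.21749999999999983
```

>>> carry_out --offset '[[0,0,0.002],[0,0,0.004],[0,0,0.006]]' --turn '[[0,0,0],[0,0,0],[0,0,0]]'

```text
clock: 14.1
tcp_pos: [0.5826, 0.2148, 0.2139]
orientation: [-2.02, -2.406, -0.001]
contact_force: [-0.3, -1.5, 1.6]
grip_width: 0.0163
```

```bash
python3 - <<'E'
from h import *
f=feel(.003)
E
```

```text
t 14.35 tcp [0.5826 0.2148 0.2138] F [-0.2519 -0.1121  0.7148] sd 0.52 M [0.143  0.0679 0.0056] cmdz 0.21449999999999983
```

>>> carry_out --offset '[[0,0,0.004],[0,0,0.008],[0,0,0.01]]' --turn '[[0,0,0],[0,0,0],[0,0,0]]'

```text
clock: 14.65
tcp_pos: [0.5826, 0.2148, 0.2085]
orientation: [2.02, 2.406, 0.0]
contact_force: [0.4, -0.4, 1.0]
grip_width: 0.0161
```

```bash
python3 - <<'E'
from h import *
f=feel(.005,4)
E
```

```text
t 14.85 tcp [0.5825 0.2148 0.2085] F [ 0.5195 -0.1551  0.3352] sd 0.65 M [ 0.125  -0.0234 -0.0334] cmdz 0.20949999999999983
```

>>> carry_out --offset '[[0,0,0.002],[0,0,0.004],[0,0,0.004]]' --turn '[[0,0,0],[0,0,0],[0,0,0]]'

```text
clock: 15.15
tcp_pos: [0.5825, 0.2148, 0.2066]
orientation: [2.02, 2.406, 0.0]
contact_force: [-0.1, -0.0, 1.2]
grip_width: 0.0164
```

```bash
python3 - <<'E'
from h import *
f=feel(.002,4)
E
```

```text
t 15.35 tcp [0.5825 0.2148 0.2067] F [ 0.353  -0.1504  0.9749] sd 0.28 M [ 0.1369 -0.0322 -0.0072] cmdz 0.20749999999999982
```

>>> carry_out --offset '[[0,0,0.002],[0,0,0.004],[0,0,0.004]]' --turn '[[0,0,0],[0,0,0],[0,0,0]]'

```text
clock: 15.65
tcp_pos: [0.5825, 0.2147, 0.2046]
orientation: [2.02, 2.406, -0.0]
contact_force: [0.8, -0.5, 0.3]
grip_width: 0.0161
```

```bash
python3 - <<'E'
from h import *
f=feel(.002,4)
E
```

```text
t 15.85 tcp [0.5825 0.2148 0.2046] F [0.8283 0.418  0.3008] sd 0.48 M [ 0.158  -0.0536 -0.0257] cmdz 0.20549999999999982
```

>>> carry_out --offset '[[0,0,0.002],[0,0,0.004],[0,0,0.004]]' --turn '[[0,0,0],[0,0,0],[0,0,0]]'

```text
clock: 16.15
tcp_pos: [0.5825, 0.2148, 0.2026]
orientation: [-2.02, -2.406, -0.0]
contact_force: [0.4, -0.4, 0.5]
grip_width: 0.0163
```

```bash
python3 - <<'E'
from h import *
f=feel(.002,4)
E
```

```text
t 16.35 tcp [0.5825 0.2148 0.2026] F [ 0.7158 -0.2714  0.642 ] sd 0.52 M [ 0.1577 -0.0782 -0.0776] cmdz 0.20349999999999982
```

>>> carry_out --offset '[[0,0,0.002],[0,0,0.004],[0,0,0.004]]' --turn '[[0,0,0],[0,0,0],[0,0,0]]'

```text
clock: 16.65
tcp_pos: [0.5825, 0.2148, 0.2005]
orientation: [-2.02, -2.406, 0.0]
contact_force: [0.7, -0.5, 1.4]
grip_width: 0.0161
```

```bash
python3 - <<'E'
from h import *
f=feel(.002,4)
E
```

```text
t 16.85 tcp [0.5825 0.2148 0.2006] F [ 0.6879 -0.0871 -0.0793] sd 0.28 M [ 0.1309 -0.0843 -0.0611] cmdz 0.20149999999999982
```

>>> carry_out --offset '[[0,0,0.002],[0,0,0.004],[0,0,0.004]]' --turn '[[0,0,0],[0,0,0],[0,0,0]]'

```text
clock: 17.15
tcp_pos: [0.5825, 0.2148, 0.1986]
orientation: [-2.02, -2.406, 0.0]
contact_force: [1.4, -0.4, 0.0]
grip_width: 0.016
```

```bash
python3 - <<'E'
from h import *
f=feel(.002,4)
E
```

```text
t 17.35 tcp [0.5825 0.2148 0.1986] F [0.7526 0.0533 0.5796] sd 0.55 M [ 0.1744 -0.0934 -0.0676] cmdz 0.19949999999999982
```

>>> carry_out --offset '[[0,0,0.002],[0,0,0.004],[0,0,0.004]]' --turn '[[0,0,0],[0,0,0],[0,0,0]]'

```text
clock: 17.65
tcp_pos: [0.5825, 0.2147, 0.1966]
orientation: [-2.02, -2.406, 0.0]
contact_force: [1.0, -0.9, 0.7]
grip_width: 0.0164
```

```bash
python3 - <<'E'
from h import *
f=feel(.002,4)
E
```

```text
t 17.85 tcp [0.5825 0.2148 0.1966] F [0.4986 0.2042 0.2541] sd 0.22 M [ 0.1481 -0.0764 -0.0241] cmdz 0.19749999999999981
```

>>> carry_out --offset '[[0,0,0.002],[0,0,0.004],[0,0,0.004]]' --turn '[[0,0,0],[0,0,0],[0,0,0]]'

```text
clock: 18.15
tcp_pos: [0.5825, 0.2148, 0.1945]
orientation: [-2.02, -2.406, 0.0]
contact_force: [1.0, -0.6, 0.4]
grip_width: 0.0163
```

```bash
python3 - <<'E'
from h import *
f=feel(.002,4)
E
```

```text
t 18.35 tcp [0.5825 0.2147 0.1946] F [ 0.3622 -0.1605  0.8705] sd 0.48 M [ 0.1463 -0.098  -0.0516] cmdz 0.1954999999999998
```

>>> carry_out --offset '[[0,0,0.002],[0,0,0.004],[0,0,0.004]]' --turn '[[0,0,0],[0,0,0],[0,0,0]]'

```text
clock: 18.65
tcp_pos: [0.5825, 0.2147, 0.1926]
orientation: [2.02, 2.406, -0.0]
contact_force: [1.0, -0.9, 0.9]
grip_width: 0.0158
```

```bash
python3 - <<'E'
from h import *
f=feel(.002,4)
E
```

```text
t 18.85 tcp [0.5825 0.2147 0.1926] F [ 0.6802 -0.0507  0.3061] sd 0.3 M [ 0.1534 -0.0659 -0.0434] cmdz 0.1934999999999998
```

>>> carry_out --offset '[[0,0,0.002],[0,0,0.004],[0,0,0.004]]' --turn '[[0,0,0],[0,0,0],[0,0,0]]'

```text
clock: 19.15
tcp_pos: [0.5826, 0.2148, 0.1908]
orientation: [-2.02, -2.406, -0.0]
contact_force: [0.0, -1.2, 4.4]
grip_width: 0.016
```

```bash
python3 - <<'E'
from h import *
f=feel(.002,4)
E
```

```text
t 19.35 tcp [0.5826 0.2147 0.1908] F [ 0.2065 -0.658   2.7577] sd 0.49 M [0.2399 0.061  0.0052] cmdz 0.1914999999999998
```

The force is rising, about 2.3 N above the sliding level, so the sash is on the seal. A small further squeeze is needed.

>>> carry_out --offset '[[0,0,0.0008],[0,0,0.0016],[0,0,0.0016]]' --turn '[[0,0,0],[0,0,0],[0,0,0]]'

```text
clock: 19.65
tcp_pos: [0.5826, 0.2148, 0.19]
orientation: [2.02, 2.406, 0.0]
contact_force: [0.4, 0.1, 5.0]
grip_width: 0.016
```

```bash
python3 - <<'E'
from h import *
f=feel(.0008,10)
for q in ['seal','sash']:
  print(q,[(d['score'],w(f,d['xyz'])) for d in look_for(q,'scene')[:2]])
E
```

```text
t 20.15 tcp [0.5826 0.2148 0.19  ] F [-0.0285 -0.9807  4.3031] sd 0.47 M [0.3268 0.1065 0.019 ] cmdz 0.19069999999999981
seal [(0.39, array([ 0.5525, -0.2376,  0.0143]))]
sash [(0.71, array([0.5742, 0.3446, 0.1453]))]
```

>>> carry_out --offset '[[0,0,0.0004],[0,0,0.0004]]' --turn '[[0,0,0],[0,0,0]]'

```text
clock: 20.45
tcp_pos: [0.5826, 0.2147, 0.1897]
orientation: [2.02, 2.406, 0.0]
contact_force: [-0.6, -0.8, 4.5]
grip_width: 0.0165
```

```bash
python3 - <<'E'
from h import *
f=feel(.0002,10)
E
```

```text
t 20.95 tcp [0.5826 0.2148 0.1897] F [ 0.1377 -1.1348  4.7521] sd 0.65 M [ 0.3653  0.0532 -0.0045] cmdz 0.1904999999999998
```

The pull is now about 6.1 N in all, roughly 1.7 mm of squeeze. Unhooking along the reversed insertion path.

>>> carry_out --offset '[[0,0,-0.004],[-0.004,0,-0.01],[-0.008,0,-0.018],[-0.008,0,-0.026],[-0.008,0,-0.034],[-0.005,0,-0.046],[-0.002,0,-0.058],[-0.002,0,-0.058]]' --turn '[[0,0,0],[0,0,0],[0,0,0],[0,0,0],[0,0,0],[0,0,0],[0,0,0],[0,0,0]]'

```text
clock: 21.75
tcp_pos: [0.5832, 0.2144, 0.2198]
orientation: [2.019, 2.406, 0.003]
contact_force: [-0.1, 0.7, -0.2]
grip_width: 0.016
```

```bash
python3 - <<'E'
from h import *
f=feel(-.029,3,-.001)
E
```

```text
t 21.9 tcp [0.5827 0.214  0.2189] F [-0.0913 -0.0666 -1.1524] sd 0.23 M [ 0.0052 -0.002  -0.0037] cmdz 0.2194999999999998
```

>>> carry_out --offset '[[0.003,0,-0.012],[0.006,0,-0.024],[0.006,0,-0.04],[0.006,0,-0.06],[0.006,0,-0.08],[0.006,0,-0.1],[0.006,0,-0.1],[0.006,0,-0.1]]' --turn '[[0,0,0],[0,0,0],[0,0,0],[0,0,0],[0,0,0],[0,0,0],[0,0,0],[0,0,0]]'

```text
clock: 22.7
tcp_pos: [0.5822, 0.2168, 0.269]
orientation: [2.02, 2.406, 0.001]
contact_force: [-0.7, -0.1, -0.6]
grip_width: 0.0162
```

```bash
python3 - <<'E'
from h import *
f=feel(-.05,2,.003); t=imaging.grab_frame('top')
print(cmd()[0])
cv2.imwrite('pics/out.png',np.hstack([crop(f,(430,120,530,300),3),crop(t,(110,110,210,290),3)]))
P=[.5656,.311,.293-.1035-.0]; 
for z in [.180,.185,.19]: print(z,(px(f,[.5656,.311,z])-[430,120])*3)
print([(d['score'],w(f,d['xyz'])) for d in look_for('ring','scene')[:2]])
rows([([.56,.10,.30],down(98))])
rows([([.5348,-.12,.2],down(97))])
rows([([.5343,-.172,.2],down(97))])
E
```

```text
t 22.8 tcp [0.5819 0.2167 0.2683] F [-0.4049 -0.034  -0.6622] sd 0.16 M [-0.012   0.0042  0.0063] cmdz 0.2694999999999998
[0.5821 0.2174 0.2695]
0.18 [118.324  250.1863]
0.185 [119.4676 245.9707]
0.19 [120.6174 241.732 ]
[]
off [-0.2236, -0.0844, -0.061] turn [0.0, 0.0, 0.0233]
off [-0.4287, -0.1111, 0.2] turn [0.0, 0.0, 0.0116]
off [-0.1031, -0.0137, -0.0] turn [0.0, 0.0, 0.0]
```

View pics/out.png

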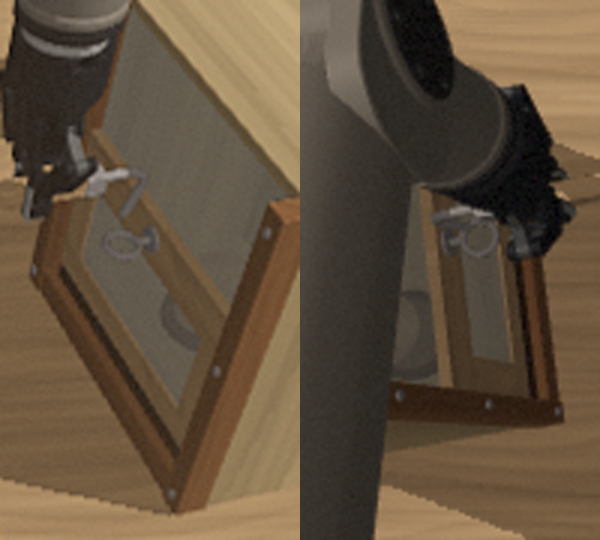

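The left crop shows the hook free above the ring (tip (128,212), ring (122,243)), with the sash staying down at the sill. That was my last viewable picture, so I'll check the pole's pose in the grip numerically, against the saved lift picture taken at the same pose.

```bash
python3 - <<'E'
from h import *
setcmd([.5820,.2167,.2685],down(99.97))
rows([([.56,.10,.30],down(98))])
rows([([.5348,-.12,.2],down(97))])
rows([([.534,-.1729,.1997],down(97))])
E
```

```text
off [-0.2223, -0.0837, -0.063] turn [0.0, 0.0, 0.0229]
off [-0.4287, -0.1112, 0.2] turn [0.0, 0.0, 0.0117]
off [-0.1048, -0.0145, 0.0006] turn [0.0, 0.0, 0.0]
```

>>> carry_out --offset '[[-0.06,-0.02,-0.03],[-0.13,-0.05,-0.05],[-0.2223,-0.0837,-0.063],[-0.2223,-0.0837,-0.063],[-0.2223,-0.0837,-0.063],[-0.2223,-0.0837,-0.063]]' --turn '[[0,0,0],[0,0,0.01],[0,0,0.0229],[0,0,0.0229],[0,0,0.0229],[0,0,0.0229]]'

```text
clock: 23.5
tcp_pos: [0.5601, 0.1013, 0.2998]
orientation: [-2.059, -2.372, 0.0]
contact_force: [-0.9, 0.5, -1.0]
grip_width: 0.0166
```

>>> carry_out --offset '[[-0.07,-0.02,0.03],[-0.15,-0.04,0.07],[-0.23,-0.06,0.11],[-0.31,-0.08,0.15],[-0.38,-0.1,0.18],[-0.4287,-0.1112,0.2],[-0.4287,-0.1112,0.2],[-0.4287,-0.1112,0.2]]' --turn '[[0,0,0.0117],[0,0,0.0117],[0,0,0.0117],[0,0,0.0117],[0,0,0.0117],[0,0,0.0117],[0,0,0.0117],[0,0,0.0117]]'

```text
clock: 24.3
tcp_pos: [0.5353, -0.119, 0.1995]
orientation: [-2.08, -2.353, 0.001]
contact_force: [0.5, 1.1, -0.3]
grip_width: 0.016
```

>>> carry_out --offset '[[-0.06,-0.008,0],[-0.1048,-0.0145,0.0006],[-0.1048,-0.0145,0.0006],[-0.1048,-0.0145,0.0006],[-0.1048,-0.0145,0.0006]]' --turn '[[0,0,0],[0,0,0],[0,0,0],[0,0,0],[0,0,0]]'

```text
clock: 24.8
tcp_pos: [0.5349, -0.1705, 0.1998]
orientation: [-2.078, -2.356, -0.001]
contact_force: [0.9, -0.5, -0.6]
grip_width: 0.0161
```

```bash
python3 - <<'E'
from h import *
f=imaging.grab_frame('scene'); obs()
old=cv2.imread('pics/lift.png')[:350]; b=(190,140,350,230); new=crop(f,b,5)
for n,(x0,y0,x1,y1) in dict(hook=(475,195,610,300),tail=(20,250,240,320),hand=(300,0,460,300)).items():
    T=old[y0:y1,x0:x1]; m=cv2.matchTemplate(new,T,cv2.TM_CCOEFF_NORMED); _,v,_,loc=cv2.minMaxLoc(m)
    print(n,'score',round(v,3),'shift px(img)',((loc[0]-50-x0)/5,(loc[1]-50-y0)/5))
E
```

```text
t 24.85 tcp [ 0.5348 -0.1707  0.1998] yaw 97.17 z [ 0.      0.0009 -1.    ] F [ 0.1147  0.3868 -0.7318] M [ 0.0398 -0.0049  0.0195] w 0.0163 j [-0.321   0.3986  0.6669  1.9109 -0.3043  0.934   0.6166]
cmd [ 0.534  -0.1729  0.1997] [-2.0818 -2.3528 -0.    ] err mm [0.7829 2.2031 0.1091]
hook score 0.906 shift px(img) (1.4, 0.4)
tail score 0.904 shift px(img) (1.0, 0.8)
hand score 0.986 shift px(img) (1.6, 1.0)
```

```bash
python3 - <<'E'
from h import *
T=[]
for k in range(6): imaging.grab_frame('scene'); o=r.get_obs(); T.append(o['tcp_pos'])
print(np.array(T)); obs()
E
```

```text
[[ 0.5346 -0.171   0.1998]
 [ 0.5345 -0.1714  0.1998]
 [ 0.5344 -0.1717  0.1999]
 [ 0.5343 -0.172   0.1999]
 [ 0.5342 -0.1723  0.1999]
 [ 0.5342 -0.1725  0.1999]]
t 25.15 tcp [ 0.5342 -0.1725  0.1999] yaw 97.02 z [-0.      0.0002 -1.    ] F [-0.3094  0.4359 -0.2967] M [ 0.0174  0.0482 -0.0369] w 0.0159 j [-0.3193  0.3987  0.6685  1.9111 -0.3041  0.9339  0.6171]
cmd [ 0.534  -0.1729  0.1997] [-2.0818 -2.3528 -0.    ] err mm [0.1871 0.4468 0.185 ]
```

>>> carry_out --offset '[[-0.005,0,0.06],[-0.005,0,0.12],[-0.005,0,0.17],[-0.005,0,0.2],[-0.005,0,0.22],[-0.005,0,0.234],[-0.005,0,0.234],[-0.005,0,0.234]]' --turn '[[0,0,0],[0,0,0],[0,0,0],[0,0,0],[0,0,0],[0,0,0],[0,0,0],[0,0,0]]'

```text
clock: 25.95
tcp_pos: [0.535, -0.1756, 0.0836]
orientation: [2.081, 2.352, 0.001]
contact_force: [-0.5, 0.0, -1.2]
grip_width: 0.0161
```

```bash
python3 - <<'E'
from h import *
f=feel(.117,5,-.0025); obs()
E
```

```text
t 26.2 tcp [ 0.5349 -0.1755  0.0836] F [-0.2313 -0.0692 -0.593 ] sd 0.42 M [ 0.0147  0.0154 -0.0071] cmdz 0.08269999999999993
t 26.2 tcp [ 0.5348 -0.1754  0.0835] yaw 96.99 z [ 0.0011 -0.0001 -1.    ] F [ 0.0696 -0.4314 -0.9801] M [ 0.0242  0.0338 -0.0426] w 0.0161 j [-0.2158  0.5648  0.556   1.9844 -0.447   0.713   0.7371]
cmd [ 0.5343 -0.1754  0.0827] [-2.0818 -2.3528 -0.    ] err mm [ 0.505  -0.0123  0.7606]
```

>>> carry_out --offset '[[0,0,0.006],[0,0,0.012],[0,0,0.016],[0,0,0.0175],[0,0,0.0175],[0,0,0.0175]]' --turn '[[0,0,0],[0,0,0],[0,0,0],[0,0,0],[0,0,0],[0,0,0]]'

```text
clock: 26.8
tcp_pos: [0.5342, -0.1752, 0.0743]
orientation: [-2.081, -2.352, -0.0]
contact_force: [-2.1, 1.1, 4.9]
grip_width: 0.0166
```

```bash
python3 - <<'E'
from h import *
f=feel(.00875,6); obs()
E
```

```text
t 27.1 tcp [ 0.5342 -0.1753  0.0743] F [-2.4657  1.2156  5.3726] sd 0.3 M [0.2578 0.5027 0.0029] cmdz 0.07394999999999993
t 27.1 tcp [ 0.5342 -0.1753  0.0743] yaw 96.99 z [-0.0003  0.0004 -1.    ] F [-2.6296  0.5606  5.5281] M [ 0.2103  0.5048 -0.0238] w 0.0158 j [-0.2071  0.5784  0.5451  1.9883 -0.4577  0.6974  0.7457]
cmd [ 0.5343 -0.1754  0.0739] [-2.0818 -2.3528 -0.    ] err mm [-0.0682  0.1296  0.3302]
```

The pole is bearing on the notch floors at the original height (5 N up, same as when I first gripped it). Releasing.

>>> carry_out --offset '[[0,0,0],[0,0,0],[0,0,0],[0,0,0],[0,0,0],[0,0,0],[0,0,0]]' --turn '[[0,0,0],[0,0,0],[0,0,0],[0,0,0],[0,0,0],[0,0,0],[0,0,0]]' --hand 0

```text
clock: 27.8
tcp_pos: [0.5344, -0.1754, 0.0741]
orientation: [-2.082, -2.353, -0.0]
contact_force: [-0.6, -0.2, -0.1]
grip_width: 0.0852
```

>>> carry_out --offset '[[0,0,-0.04],[0,0,-0.1],[0,0,-0.2],[0,0,-0.3],[0,0,-0.4],[0,0,-0.45],[0,0,-0.45],[0,0,-0.45]]' --turn '[[0,0,0],[0,0,0],[0,0,0],[0,0,0],[0,0,0],[0,0,0],[0,0,0],[0,0,0]]'

```text
clock: 28.6
tcp_pos: [0.5343, -0.1751, 0.2991]
orientation: [2.082, 2.353, 0.001]
contact_force: [-0.0, -0.3, -1.0]
grip_width: 0.0854
```

```bash
python3 - <<'E'
from h import *
o0=cv2.imread('pics/scene0.png'); f=imaging.grab_frame('scene'); obs(); save(f,'fin.png'); new=f['pixels'][:,:,::-1]
def sub(T,b,m=6):
    x0,y0,x1,y1=b; s=5
    A=cv2.resize(o0[y0:y1,x0:x1],None,fx=s,fy=s,interpolation=cv2.INTER_CUBIC); B=cv2.resize(new[y0-m:y1+m,x0-m:x1+m],None,fx=s,fy=s,interpolation=cv2.INTER_CUBIC)
    _,v,_,l=cv2.minMaxLoc(cv2.matchTemplate(B,A,cv2.TM_CCOEFF_NORMED)); print(T,round(v,3),(l[0]/s-m,l[1]/s-m))
sub('hook',(298,220,322,244)); sub('tail',(214,226,260,250)); sub('rest',(212,245,310,272))
for n,b in dict(plane=(198,186,264,222),glue=(188,260,222,316),mallet=(278,280,386,340),cup=(394,282,432,328),offcut=(360,246,408,290),chisel=(346,194,400,240),wax=(384,170,412,198),leg=(116,202,164,294),postlow=(480,180,540,290)).items(): sub(n,b)
for c in ['scene','top']:
    g=imaging.grab_frame(c)
    for q in ['pole','ring','sash']: print(c,q,[(round(d['score'],2),w(g,d['xyz'])) for d in look_for(q,c)[:2]])
E
```

```text
t 28.65 tcp [ 0.5338 -0.1749  0.2981] yaw 97.0 z [-0.0015  0.0006 -1.    ] F [ 0.3405  0.0514 -0.3573] M [ 0.0124 -0.0192  0.0187] w 0.0856 j [-0.3833  0.2885  0.7345  1.803  -0.2123  1.1322  0.544 ]
cmd [ 0.5343 -0.1754  0.0739] [-2.0818 -2.3528 -0.    ] err mm [ -0.512    0.4516 224.1723]
hook 0.963 (-0.40000000000000036, 0.0)
tail 0.991 (-0.20000000000000018, 0.0)
rest 0.997 (0.0, 0.0)
plane 0.998 (0.0, 0.0)
glue 0.999 (0.0, 0.0)
mallet 0.997 (0.0, 0.0)
cup 0.998 (0.0, 0.0)
offcut 0.994 (0.0, 0.0)
chisel 0.947 (0.0, 0.0)
wax 0.996 (0.0, 0.0)
leg 0.66 (0.0, 0.0)
postlow 0.943 (0.0, 0.0)
scene pole [(0.66, array([ 0.546 , -0.2211,  0.0912])), (0.42, array([ 0.7602, -0.0363,  0.025 ]))]
scene ring [(0.69, array([0.5646, 0.3425, 0.1325])), (0.17, array([0.3311, 0.1846, 0.0446]))]
scene sash [(0.9, array([0.5683, 0.3408, 0.1425]))]
top pole [(0.49, array([ 0.5529, -0.3213,  0.0904]))]
top ring [(0.88, array([0.5534, 0.3395, 0.1484]))]
top sash [(0.66, array([0.5546, 0.3389, 0.1482]))]
```

```bash
python3 - <<'E'
from h import *
for c in ['scene','top']:
    g=imaging.grab_frame(c); print(c,[(round(d['score'],2),w(g,d['xyz'])) for d in look_for('leg',c)[:2]])
a=cv2.imread('pics/scene0.png').astype(int)[202:294,116:164]; b=cv2.imread('pics/fin.png').astype(int)[202:294,116:164]
d=np.abs(a-b).max(2)>40; ys,xs=np.nonzero(d); print(d.sum(),xs.min()+116,xs.max()+116,ys.min()+202,ys.max()+202,(b-a)[d].mean(0))
E
```

```text
scene [(0.66, array([ 0.6488, -0.5089,  0.1947])), (0.24, array([ 0.5525, -0.2398,  0.0114]))]
top [(0.67, array([ 0.6265, -0.5019,  0.2248]))]
649 116 163 202 245 [-32.1695 -42.8906 -49.379 ]
```

The leg is where it was; only the arm's shadow darkens the upper part of that patch. Handing in.

```bash
python3 -c "
from bench import r
print(r.hand_in())"
```

```text
the job is handed in; nothing more can be done
None
```

I drew the sash down onto its seal, unhooked the pole, laid it back in its rest, and handed the job in at about 29 s of the 64 s allowed. The hand-in reports no verdict, so these are my own checks.

- **Sash:** The force began to rise at about 0.11 m drawn down. I stopped at a pull of about 6.1 N, roughly 1.7 mm of squeeze by the force readings. That squeeze is inferred from force: the networks found no usable view of the seal. In the pictures after unhooking, the sash was still down, about 0.10 m below where it started.
- **Contact:** The hook came out of the ring with no noticeable force. The hand stayed roughly 60 mm or more clear of the hood.
- **Pole:** It is back on both notch floors. It sits about 1 mm from where it was found by the final picture. I had deliberately placed it 2.5 mm nearer the rest's middle, so those two figures differ slightly.
- **Other things:** The rest and the seven other bystanders matched the first picture with zero shift. The stool leg matched poorly (0.66), because part of its patch is now darker, most likely the arm's shadow. The networks put the leg within about 4 mm of its first position in both cameras, so I take it as undisturbed.

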